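Isolate the supply box: switch off and draw the fuse carrier

ROBOT

A 6-joint arm with a two-finger parallel gripper is mounted at the origin on a cart in front of the work surface, level with it; the furniture and walls round the work are solid. World frame = base frame: x ahead of the robot, y to its left, z up, the work surface at z = 0. Lengths are in m, angles in rad, forces in N, time in s.
With the tool pointing down it reaches from about 0.325 to 0.875 m from the base axis. Payload 4.4 kg.
Tool frame: the origin (TCP) lies at the very end of the fingers, on their centre line; the grasp point (between the pads) lies 19 mm behind it; y points along the fingers, x is the direction in which the jaws open and shut, and the axes are right-handed (so a half turn about y gives the same grasp; the last joint's range is limited). The gripper opens to 85 mm and grips with 20 to 120 N. Pads are 22 mm wide; open, the fingers measure 114 mm over their backs; the gripper's body (76 mm by 85 mm) begins 54 mm behind the grasp point. The pads swing forward as they close: fully open they stand 13 mm farther back than shut.
Start: joints at [-1.306, 0.207, 1.542, -0, 1.393, -0.15], TCP at [0.232, -0.526, 0.231] pointing down, gripper open.
Joint ranges: [-2.73, 2.73], [-0.86, 2.22], [0.23, 2.46], [-1.11, 4.25], [0.08, 2.63], [-2.82, 2.82]. Speed limits (rad/s): [2.79, 2.79, 3.14, 3.14, 3.14, 3.14].

INTERFACE

Orientations are given as a rotation vector (axis times angle).
In Python, from cell import manip gives the robot as it stands.
- The arm moves only by the tool drive_tool, never from a script. Its argument "motion" is a list that holds one entry, the list of rows, each a list of 7 numbers: the shift along the tool's x, y, z in mm, then the turn, a rotation vector about the tool's x, y, z in rad, then the opening, from 0 (shut) to 1 (fully open). A call has 1 to 8 rows; each row is the pose to reach, as a shift and turn from the pose commanded when the call began, along the tool's axes at that moment; what a row does not reach only later rows make up. A row lasts 1/8 s, in which the tool goes at most 62.5 mm and 10.7 degrees, less where a joint would pass 70% of its speed; a pose out of reach is approached as far as the arm can. A call with a gripper value outside its range is refused whole. The fingers move at their own pace and stop on an object; "force" is the grip in N (left out, the last holds). Time passes only in rows, so rows that repeat a pose let the fingers close. It gives the time, the measured TCP pose, the force and the opening at its end, in the units of the state.
- manip.observe(): the state, without advancing time (a new reading comes with each control period).
- manip.camera(name): name is "scene" or "top"; returns a dict with "img" (420x560x3 uint8, red, green, blue), "range_z" (420x560 float32, m along the optical axis (not along the pixel's ray), 0 where there is no reading), "mtx" (3x3 intrinsics, pixels), "D" ([k1, k2, p1, p2, k3] as OpenCV has them; the pictures are not rectified), "view" (4x4, takes a point from world to camera coordinates). Camera axes: x right, y down, z forward; pixel columns grow to the right and rows downward; lengths in m; the calibration is good to about 2 mm. A picture is of the moment at which its call begins.
- manip.hand_in(): hands the job in, once; it reports no verdict.
The state is a dict: "time": time; "q": joint angles; "qd": joint speeds; "tau": joint torques, N m; "ee_pos": TCP position; "eef_rot": TCP orientation; "wrist_force": force on the tool from outside, world axes, zero at the start; "wrist_torque": the same for the moment, N m; "opening": opening from 0.0 (shut) to 1.0 (fully open).
Only numpy, scipy, OpenCV 4.12 (cv2) and the standard library are available. Lean on these libraries where they do the work, as an engineer would, in place of code of your own. Each camera call takes 0.05 s, during which the arm holds its last target.

TASK

The grey supply box is going to be serviced, so make it safe: first press its rocker switch fully over to off, then push the black fuse cap down against its spring and, without forcing it, turn it anticlockwise until it comes free and springs up. Lift the fuse carrier out and set it down gently in the steel tray, letting go only when it is down. Leave the switch off, and leave the flask, tape roll and pen where they are.

Things in the scene. Friction and masses are not known exactly. Their poses are not given: they have to be found in the camera images.
- supply_box: grey steel bench supply box, 170 x 250 mm, 80 mm high to its top panel; fixed; may be turned. Origin: centre of underside; x to its rear, y to its left, z up. Two round white outlets (up to 13 mm above the panel) on the rear half; on the front half the rocker switch at left, a pilot lamp (8 mm high) in the middle, the fuse holder at right
- fuse_mount (a point): centre of the top of the fuse holder's fixed collar (44 mm diameter, top 14 mm above the panel, 94 mm above the bench); axes as the box. Rigid bayonet: the carrier's two lugs pass its notches only when the carrier is turned 75 degrees (1.31 rad) anticlockwise, seen from above, from locked; a fixed stop lies 5 to 8 degrees past that
- carrier_mid (a point): loose black fuse carrier, 60 g, 56 mm high, upright and locked in the holder at the start; this point is on its axis half-way up, z up, x along its grip bar. Barrel 20 mm diameter, foot 28 mm below this point; cap 40 mm diameter, 8 mm thick, flat upper face 8 mm above this point. Locked, the bar stands at -37.5 degrees (clockwise) from the box's x
- bar_top (a point): top centre of the carrier's grip bar, which stands on the cap: 34 mm long (along x), 11 mm wide (along y), 20 mm high; 28 mm above carrier_mid; axes as the carrier's. The carrier is locked until pushed down 4.5 mm (6 to 7 mm is right, 8 mm is the bottom) and only then turns; turned 75 degrees and let up, it springs up and lifts straight out (30 mm to be clear)
- contact (a joint): sprung contact under the carrier, m: 0 with the carrier locked, grows as the carrier is pushed down, -0.007 when the carrier is free and has sprung up 7 mm. Spring force up on the carrier: 6 N locked, 9 N pushed down 6 mm (500 N/m)
- rocker (a joint): rocker switch, rad: 0 = on (end nearest the robot down, rear end up), 0.5 = fully off (rear end down). Black paddle 44 mm long along the box's x and 24 mm wide; stays where it is left, needs about 3 to 4 N at the pressing point
- rocker_press (a point): point on the upper face of the rocker's rear half, 16 mm behind its pivot: press down here for off; it goes down about 8 mm to the end stop, and is then some 8 mm above the panel
- tray: shallow steel parts tray, 110 x 130 mm outside, rim 18 mm high, floor 2 mm above the bench, fixed; origin at the centre of its underside, x across its short side
- flask: small conical glass flask, 64 mm diameter, 105 mm high, loose bystander; origin at the centre of its underside
- tape: roll of label tape lying flat, 55 mm diameter, 18 mm high, loose bystander; origin at the centre of its underside
- pen: ball pen, 122 mm long and 10 mm thick, lying on a flat writing pad (82 x 112 x 6 mm), loose bystander; origin under its centre
Not all that is in view belongs to the job. Leave any turquoise look-alike of the part that bears carrier_mid alone.

How it is judged:
By the outcome, as a careful person would: the job done as asked, in the order asked, and still so for the second after the job is handed in, with the robot touching nothing.
It also fails if it takes over 58 s, if anything falls off the work surface, if the arm or the gripper's body presses on something with over 40 N, if the wrist force passes 120 N, or if a joint passes its speed limit or range.

## Working session

There is one attempt and no reset: what is moved stays moved. The work goes in short steps, Python scripts to look and compute and a tool call to move; the robot and the scene stay as the last step left them, time stands still between calls to the robot, and variables do not carry over. Pictures are saved under pics/ and viewed, and the job is handed in when it is done.

Besides the shell and the picture viewer there is one more tool, called as name([rows], argument=value, ...), one row to a line, values as JSON. drive_tool: Moves the arm, as the interface text tells. Its arguments: {"type":"object","properties":{"motion":{"type":"array","items":{"type":"array","items":{"type":"array","items":{"type":"number"}}}},"force":{"type":"number"}},"required":["motion"]}

```bash
ls; mkdir -p pics
cat > h.py <<'E'
import numpy as np, cv2, pickle
from cell import manip
from scipy.spatial.transform import Rotation as R
def snap(n,tag):
    c=manip.camera(n); cv2.imwrite(f'pics/{tag}.png',c['img'][:,:,::-1]); pickle.dump(c,open(f'pics/{tag}.pkl','wb')); return c
def load(tag): return pickle.load(open(f'pics/{tag}.pkl','rb'))
def cast(c,uv,z):
    uv=np.array(uv,float).reshape(-1,1,2); n=cv2.undistortPoints(uv,c['mtx'],c['D'])[:,0]
    V=np.array(c['view']); Rm=V[:3,:3]; t=V[:3,3]; o=-Rm.T@t
    d=np.c_[n,np.ones(len(n))]@Rm
    s=(z-o[2])/d[:,2]; return o+s[:,None]*d
def depth_pts(c,uv):
    uv=np.array(uv,float).reshape(-1,2); n=cv2.undistortPoints(uv.reshape(-1,1,2),c['mtx'],c['D'])[:,0]
    z=c['range_z'][uv[:,1].astype(int),uv[:,0].astype(int)]
    V=np.array(c['view']); p=np.c_[n,np.ones(len(n))]*z[:,None]
    return (p-V[:3,3])@V[:3,:3]
def proj(c,P):
    V=np.array(c['view']); return cv2.projectPoints(np.array(P,float).reshape(-1,3),cv2.Rodrigues(V[:3,:3])[0],V[:3,3],c['mtx'],c['D'])[0][:,0]
def st():
    s=manip.observe()
    for k in s: print(k,np.round(s[k],4))
    return s
E
python3 - <<'E'
from h import *
st()
for n in('scene','top'):
    c=snap(n,n+'0'); V=np.array(c['view']); print(n,np.round(-V[:3,:3].T@V[:3,3],3)); print(np.round(c['mtx'],1),c['D'])
E
```

```text
pics
time 0.0
q [-1.3055  0.2074  1.543   0.      1.3935 -0.1505]
qd [-0.0007 -0.0007 -0.0002  0.0008 -0.0002 -0.0011]
tau [-1.00000e-04 -3.83035e+01 -2.91598e+01 -2.00000e-04  1.07000e-02
 -0.00000e+00]
ee_pos [ 0.2321 -0.5253  0.2301]
eef_rot [-1.3761  0.8989 -0.8961]
wrist_force [-0.7455 -0.8085  0.5699]
wrist_torque [-0.012  -0.0307  0.0074]
opening 0.9995
scene [-0.531  0.524  0.895]
[[499.8   0.  281.5]
 [  0.  499.8 203.9]
 [  0.    0.    1. ]] [-0.07234677  0.          0.          0.          0.        ]
top [ 0.294 -0.027  1.415]
[[497.9   0.  277.4]
 [  0.  497.9 217.1]
 [  0.    0.    1. ]] [0.04812116 0.         0.         0.         0.        ]
```

View pics/scene0.png

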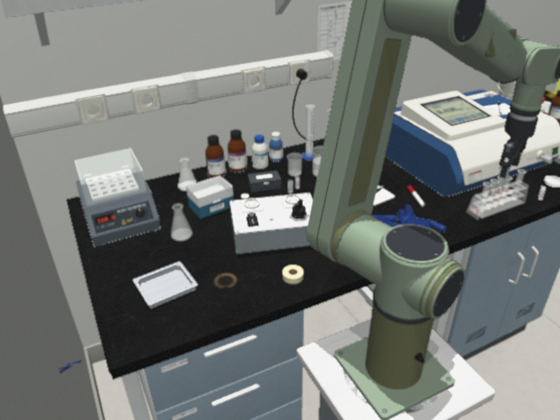

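View pics/top0.png

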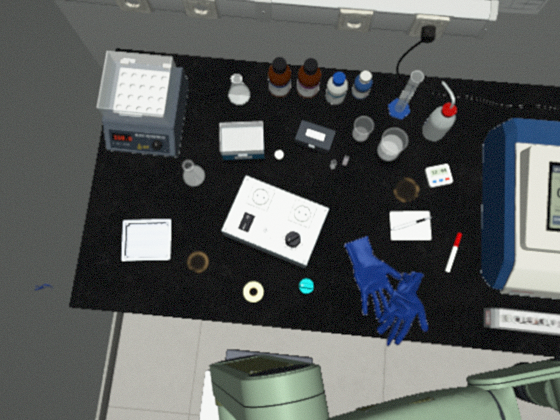

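Top view: the box is at about (275,220), the rocker at (246,222) and the black fuse cap at (293,239). The turquoise look-alike is at (306,286), the tray at (147,240), the flask at (193,173), the tape at (253,291), and the pen and pad at (410,225). I'll enlarge the box next.

Run:
```python
from h import *
a=load('top0')['img'][165:275,210:340]; b=load('scene0')['img'][180:260,220:330]
A=cv2.resize(a,(780,660)[:2] and (709,600),interpolation=cv2.INTER_CUBIC); B=cv2.resize(b,(800,582),interpolation=cv2.INTER_CUBIC)
cv2.imwrite('pics/ctop.png',A[:,:,::-1]);cv2.imwrite('pics/cscene.png',B[:,:,::-1])
```

```text
(no output)
```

View pics/ctop.png

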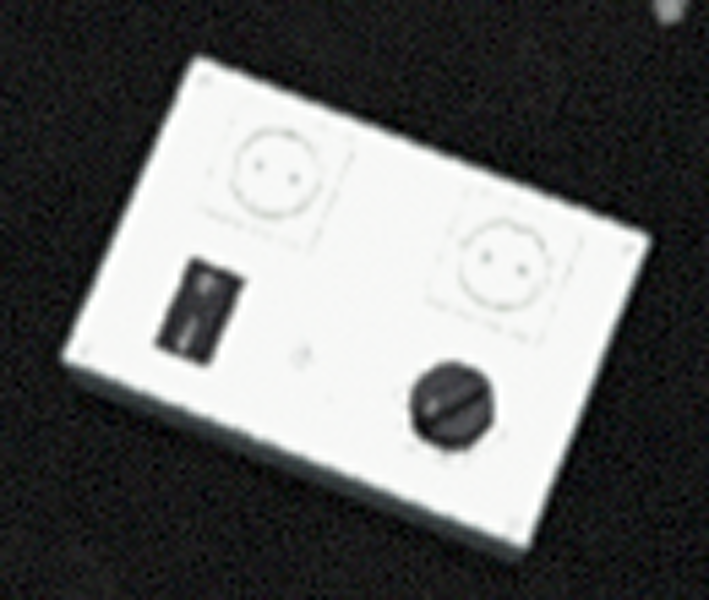

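View pics/cscene.png

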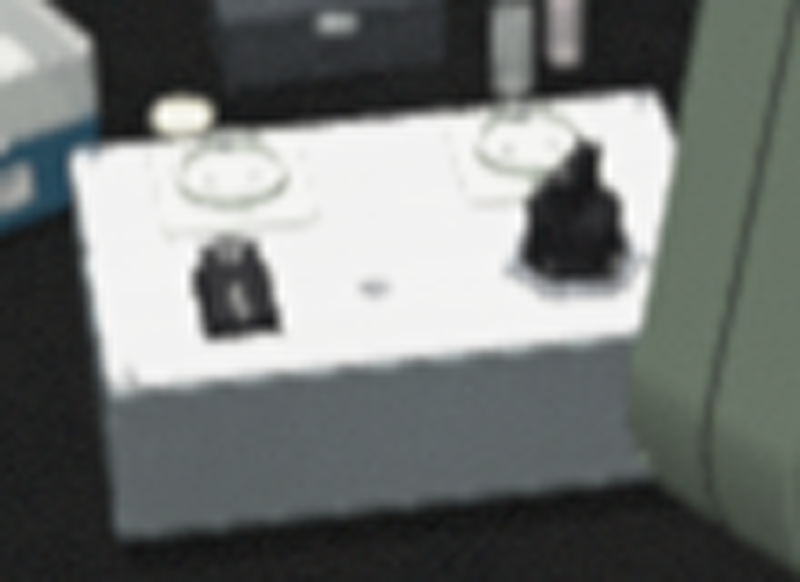

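Run:
```python
from h import *
c=load('top0'); im=c['img'].astype(int); g=im.mean(2)
def blob(m,seed):
    n,l,s,ce=cv2.connectedComponentsWithStats(m.astype(np.uint8)); k=l[seed[1],seed[0]]; return l==k
m=blob((im.min(2)>140),(265,230))
ct=max(cv2.findContours(m.astype(np.uint8),0,1)[0],key=cv2.contourArea)[:,0]
P=cast(c,ct,.08)[:,:2].astype(np.float32)
r=cv2.minAreaRect(P); print('panel',r); bx=cv2.boxPoints(r); print(bx)
cen=np.array(r[0]);
e=[(bx[(i+1)%4]-bx[i]) for i in range(4)]; s=[v for v in e if abs(np.linalg.norm(v)-.17)<.02 and v[0]>0][0]; yaw=np.arctan2(s[1],s[0]); print('yaw',np.degrees(yaw))
ux=np.array([np.cos(yaw),np.sin(yaw)]);uy=np.array([-ux[1],ux[0]])
# dark blobs
for seed,z in (((246,222),.088),((293,239),.11)):
    mm=blob((g<110),seed); ys,xs=np.nonzero(mm); print(seed,mm.sum(),xs.mean(),ys.mean())
    cc=cv2.findContours(mm.astype(np.uint8),0,1)[0][0][:,0]; Q=cast(c,cc,z); print(cv2.minAreaRect(Q[:,:2].astype(np.float32)),cv2.minEnclosingCircle(Q[:,:2].astype(np.float32)))
    q=cast(c,[[xs.mean(),ys.mean()]],z)[0]; d=q[:2]-cen; print('pt',q,'box',d@ux,d@uy)
    D=depth_pts(c,np.c_[xs,ys]); print('depth z pct',np.percentile(D[:,2],[5,25,50,75,90,95,99]))
ys,xs=np.nonzero(cv2.erode(m.astype(np.uint8),np.ones((3,3)))); D=depth_pts(c,np.c_[xs,ys]); print('panel z',np.percentile(D[:,2],[5,50,95]))
# grid z of the fuse
for y in range(231,248): print(' '.join('%3d'%(1000*depth_pts(c,[[x,y]])[0,2]) for x in range(283,304)))
print()
for y in range(211,234): print(' '.join('%3d'%(1000*depth_pts(c,[[x,y]])[0,2]) for x in range(236,258)))
# others
mt=blob((g>100),(147,240)); ys,xs=np.nonzero(mt); ct=max(cv2.findContours(mt.astype(np.uint8),0,1)[0],key=cv2.contourArea)[:,0]; print('tray',cv2.minAreaRect(cast(c,ct,.018)[:,:2].astype(np.float32)))
ys,xs=np.nonzero(np.ones((40,40))); 
for y in range(222,262,4): print(' '.join('%3d'%(1000*depth_pts(c,[[x,y]])[0,2]) for x in range(117,178,4)))
for n,uv,z in (('flask',(193,175),.03),('tape',(253,291),.018),('turq',(306,286),.05),('pen',(410,225),.01)): print(n,cast(c,[uv],z), depth_pts(c,[uv]))
```

```text
panel ((0.5666170716285706, 0.010919302701950073), (0.25000593066215515, 0.17018523812294006), 73.35904693603516)
[[ 0.44929078 -0.08448005]
 [ 0.6123483  -0.13321656]
 [ 0.6839434   0.10631866]
 [ 0.5208858   0.15505517]]
yaw -16.640955
(246, 222) 162 246.14814814814815 221.87037037037038
((0.5499367117881775, 0.08783091604709625), (0.027718888595700264, 0.04701104760169983), 73.63386535644531) ((0.5495079159736633, 0.0881984531879425), 0.025226878002285957)
pt [0.54981088 0.08781853 0.088     ] box -0.03812420180162297 0.06886570137723204
depth z pct [0.08069071 0.08721163 0.09153512 0.09443279 0.09742323 0.09900164
 0.10118031]
(293, 239) 174 292.41379310344826 239.04022988505747
((0.5115464329719543, -0.04035685211420059), (0.037597835063934326, 0.037202320992946625), 5.657299518585205) ((0.5118235945701599, -0.04128684476017952), 0.020275618880987167)
pt [ 0.51148778 -0.04143169  0.11      ] box -0.03782844921521972 -0.06594599361407028
depth z pct [0.09414153 0.10809359 0.11120232 0.12778918 0.13015952 0.13149019
 0.13573297]
panel z [0.07529666 0.0805557  0.08847563]
 77  82  
[... 3826 characters left out ...]
1  -2   2   5   0   3   2   0   2   4  18  -7   0
  2  -1  11   3   0   0   1   1   0   1   0  -4   3  15  -2   0
 -2   0   9   2   3   4   4   6   4   2   2   2   0  15   2   0
 -1  -1   6   4   1   4  -3   2   2   1   2   5  -5  15   5   0
  5   0   6   0   2   2   3  -4   0   4   3   1   3  14   2   0
 -2  15  16  19  14  20  19  16  14  10  17  15  14  20   1   0
flask [[0.68319338 0.26103016 0.03      ]] [[0.67532187 0.25520752 0.05800413]]
tape [[0.37062226 0.05294231 0.018     ]] [[ 0.3716621   0.05402527 -0.00095151]]
turq [[ 0.39647957 -0.0908107   0.05      ]] [[ 0.39579368 -0.09038277  0.05913261]]
pen [[ 0.6020116  -0.37344034  0.01      ]] [[ 0.60048231 -0.37171964  0.01697394]]
```

Run:
```python
from h import *
c=load('top0'); 
ys,xs=np.mgrid[228:252,280:306]; uv=np.c_[xs.ravel(),ys.ravel()]
P=depth_pts(c,uv); k=(P[:,2]>.120)&(P[:,2]<.14); b=uv[k]; q=cast(c,b,.13)[:,:2]
print('bar top view',k.sum(),q.mean(0),cv2.minAreaRect(q.astype(np.float32)))
w,v=np.linalg.eigh(np.cov(q.T)); print('axis',np.degrees(np.arctan2(v[1,1],v[0,1]))%180-180)
k=(P[:,2]>.103)&(P[:,2]<.14); q=cast(c,uv[k],.11)[:,:2]; print('cap',k.sum(),q.mean(0),cv2.minEnclosingCircle(q.astype(np.float32)))
s=load('scene0')
ys,xs=np.mgrid[192:226,285:318]; uv=np.c_[xs.ravel(),ys.ravel()]
P=depth_pts(s,uv); g=s['img'][192:226,285:318].mean(2).ravel()
k=(g<90)&(P[:,2]>.115)&(P[:,2]<.135); print('scene bar pts',k.sum(),P[k].mean(0))
C=[.5115,-.0414]
for z in (.13,.11,.094): print(z,proj(c,[[*C,z]]),proj(s,[[*C,z]]))
k=(g<90)&(P[:,2]>.095)&(P[:,2]<.16);print(uv[k].min(0),uv[k].max(0))
st=manip.observe(); M=R.from_rotvec(st['eef_rot']).as_matrix(); print(np.round(M,4))
```

```text
bar top view 59 [ 0.51256788 -0.04140767] ((0.5129637718200684, -0.04136379063129425), (0.011663793586194515, 0.03427610918879509), 39.563053131103516)
axis -51.394194771393785
cap 171 [ 0.51328919 -0.04146966] ((0.5130234956741333, -0.04164281487464905), 0.020302029326558113)
scene bar pts 47 [ 0.50932867 -0.03801018  0.12414283]
0.13 [[292.60554146 237.7886753 ]] [[298.97236257 202.56175228]]
0.11 [[292.40232374 239.03453649]] [[298.91810445 208.47236466]]
0.094 [[292.24403859 240.00497951]] [[298.87504482 213.13587257]]
[293 200] [305 216]
[[ 4.039e-01 -6.000e-04  9.148e-01]
 [-9.148e-01  2.100e-03  4.039e-01]
 [-2.200e-03 -1.000e+00  3.000e-04]]
```

```bash
cat >> h.py <<'E'
def Mt(yaw):
    y=np.radians(yaw); x=np.array([np.cos(y),np.sin(y),0]); yy=np.array([0,0,-1.]); return np.c_[x,yy,np.cross(x,yy)]
def go(p,yaw,s=None):
    s=s or manip.observe(); M=R.from_rotvec(s['eef_rot']).as_matrix()
    print('t',round(float(s['time']),2),'pos',np.round(s['ee_pos'],4),'yaw',round(float(np.degrees(np.arctan2(M[1,0],M[0,0]))),2),'F',np.round(s['wrist_force'],1),'op',round(float(s['opening']),3))
    print('shift',np.round(1000*M.T@(np.array(p)-s['ee_pos']),1),'turn',np.round(R.from_matrix(M.T@Mt(yaw)).as_rotvec(),4))
E
python3 - <<'E'
from h import *
go([.5703,.0813,.16],73.4)
E
```

```text
t 0.1 pos [ 0.232  -0.5253  0.2302] yaw -66.18 F [-1.2 -0.2  1. ] op 1.002
shift [-418.2   71.3  554.4] turn [-2.8000e-03 -2.4361e+00 -6.0000e-04]
```

drive_tool([
  [[-418,0,554,0,-2.436,0,0],[-418,0,554,0,-2.436,0,0],[-418,0,554,0,-2.436,0,0],[-418,0,554,0,-2.436,0,0],[-418,0,554,0,-2.436,0,0],[-418,0,554,0,-2.436,0,0],[-418,0,554,0,-2.436,0,0],[-418,0,554,0,-2.436,0,0]],
], force=40)

```text
time: 1.1
ee_pos: [0.4762, -0.0873, 0.2311]
eef_rot: [-1.553, -0.276, 0.276]
wrist_force: [0.3, -1.0, 0.1]
opening: 0.001
```

Run:
```python
from h import *
go([.5703,.0813,.16],73.4)
print(manip.observe()['q'])
```

```text
t 1.1 pos [ 0.4762 -0.0873  0.2311] yaw 20.12 F [ 0.3 -1.   0.1] op 0.001
shift [146.4  71.1 126. ] turn [ 1.000e-04 -9.299e-01 -1.000e-04]
[-3.60294879e-01  1.10947167e-02  1.75781147e+00 -1.53674540e-04
  1.37263771e+00 -7.11400601e-01]
```

drive_tool([
  [[146,30,126,0,-0.93,0,0],[146,50,126,0,-0.93,0,0],[146,91,126,0,-0.93,0,0],[146,91,126,0,-0.93,0,0],[146,91,126,0,-0.93,0,0],[146,91,126,0,-0.93,0,0],[146,91,126,0,-0.93,0,0]],
])

```text
time: 1.98
ee_pos: [0.5706, 0.0784, 0.1405]
eef_rot: [-1.336, -0.987, 0.986]
wrist_force: [-0.4, 0.3, 0.2]
opening: -0.0
```

Run:
```python
from h import *
go([.5703,.0813,.105],73.4)
for n in('scene','top'): snap(n,n+'1')
a=load('top1')['img'][165:275,200:330]; b=load('scene1')['img'][170:260,210:330]
A=cv2.resize(a,(709,600),interpolation=cv2.INTER_CUBIC); B=cv2.resize(b,(800,600),interpolation=cv2.INTER_CUBIC)
cv2.imwrite('pics/ctop1.png',A[:,:,::-1]);cv2.imwrite('pics/cscene1.png',B[:,:,::-1])
```

```text
t 1.98 pos [0.5706 0.0784 0.1405] yaw 72.88 F [-0.4  0.3  0.2] op -0.0
shift [ 2.7 35.5  1.1] turn [ 0.0003 -0.009   0.0001]
```

View pics/cscene1.png

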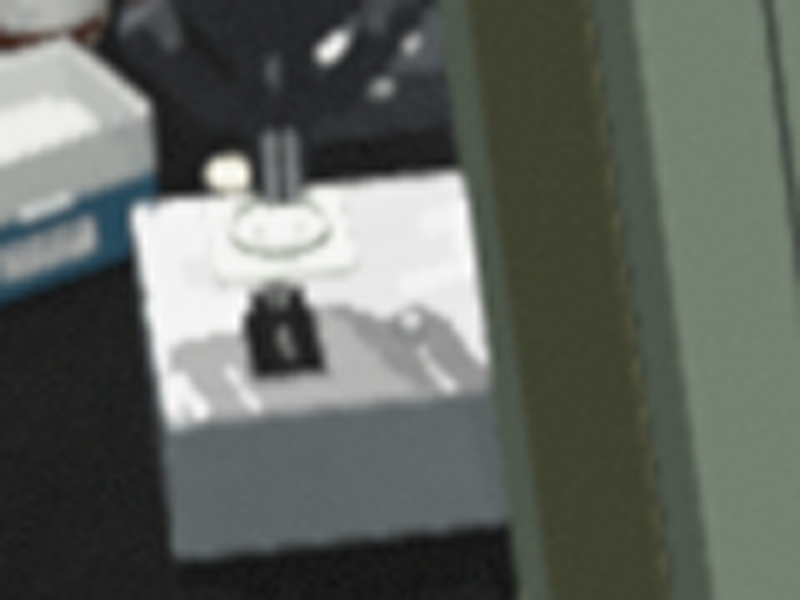

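View pics/ctop1.png

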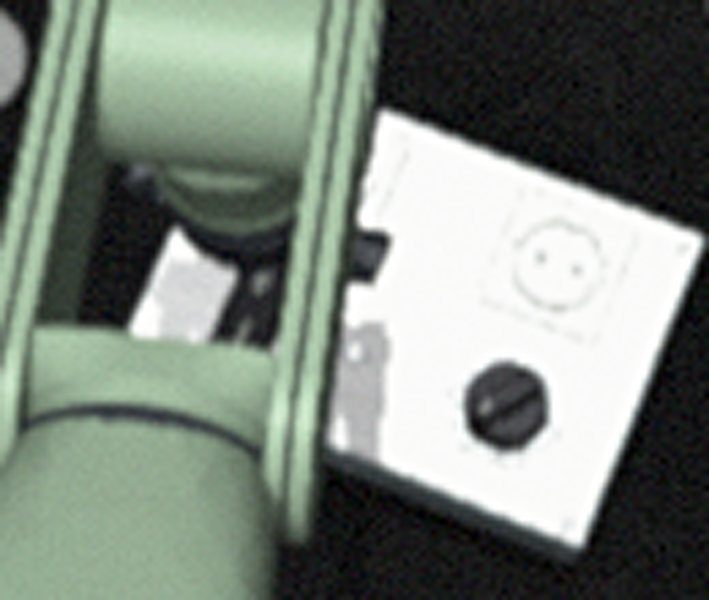

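drive_tool([
  [[2,20,1,0,-0.005,0,0],[2,34,1,0,-0.005,0,0],[2,38,1,0,-0.005,0,0],[2,40,1,0,-0.005,0,0],[2,42,1,0,-0.005,0,0],[2,42,1,0,-0.005,0,0]],
])

```text
time: 2.82
ee_pos: [0.5704, 0.0808, 0.0986]
eef_rot: [-1.333, -0.993, 0.992]
wrist_force: [0.6, 0.3, 0.2]
opening: -0.002
```

Run:
```python
from h import *
c=load('scene1'); print(proj(c,[[.5706,.0784,.1405]]))
go([.5703,.0813,.09],73.4)
```

```text
[[251.47953996 199.9953044 ]]
t 2.83 pos [0.5704 0.0808 0.0986] yaw 73.33 F [0.6 0.3 0.2] op -0.002
shift [0.4 8.6 0.2] turn [ 0.0006 -0.0011  0.0002]
```

drive_tool([
  [[0.4,2,0,0,0,0,0],[0.4,4,0,0,0,0,0],[0.4,6,0,0,0,0,0],[0.4,7.5,0,0,0,0,0],[0.4,7.5,0,0,0,0,0]],
])

```text
time: 3.45
ee_pos: [0.5728, 0.0807, 0.0923]
eef_rot: [-1.337, -0.996, 0.989]
wrist_force: [4.2, -3.5, 4.7]
opening: -0.003
```

drive_tool([
  [[0,2,0,0,0,0,0],[0,3,0,0,0,0,0],[0,4,0,0,0,0,0],[0,4,0,0,0,0,0]],
])

```text
time: 3.95
ee_pos: [0.5741, 0.0804, 0.0894]
eef_rot: [-1.339, -0.998, 0.988]
wrist_force: [5.7, -3.5, 7.4]
opening: -0.002
```

drive_tool([
  [[0,1.5,-1,0,0,0,0],[0,3,-1,0,0,0,0],[0,3,-1,0,0,0,0]],
])

```text
time: 4.32
ee_pos: [0.5745, 0.0803, 0.0889]
eef_rot: [-1.338, -0.997, 0.989]
wrist_force: [-3.0, -2.5, 21.4]
opening: 0.003
```

drive_tool([
  [[0,-20,0,0,0,0,0],[0,-60,0,0,0,0,0],[0,-90,0,0,0,0,0.4],[0,-90,0,0,0,0,0.4]],
])

```text
time: 4.82
ee_pos: [0.5721, 0.0815, 0.1758]
eef_rot: [-1.334, -0.995, 0.99]
wrist_force: [1.0, -0.1, -0.5]
opening: 0.394
```

Run:
```python
from h import *
go([.5127,-.0414,.175],35.9)
```

```text
t 4.83 pos [0.5721 0.0815 0.1758] yaw 73.35 F [ 1.  -0.1 -0.5] op 0.394
shift [-134.8    0.4   21.7] turn [0.0022 0.6536 0.0027]
```

drive_tool([
  [[-135,0,22,0.002,0.654,0.002,0.4],[-135,0,22,0.002,0.654,0.002,0.4],[-135,0,22,0.002,0.654,0.002,0.4],[-135,0,22,0.002,0.654,0.002,0.4],[-135,0,22,0.002,0.654,0.002,0.4],[-135,0,22,0.002,0.654,0.002,0.4]],
])

```text
time: 5.58
ee_pos: [0.5105, -0.0415, 0.1725]
eef_rot: [-1.512, -0.487, 0.495]
wrist_force: [-0.1, 0.3, -0.2]
opening: 0.398
```

Run:
```python
from h import *
go([.5127,-.0414,.14],35.9)
for n in('scene','top'): snap(n,n+'2')
a=load('top2')['img'][165:275,210:340]; b=load('scene2')['img'][170:260,220:340]
A=cv2.resize(a,(709,600),interpolation=cv2.INTER_CUBIC); B=cv2.resize(b,(800,600),interpolation=cv2.INTER_CUBIC)
cv2.imwrite('pics/ctop2.png',A[:,:,::-1]);cv2.imwrite('pics/cscene2.png',B[:,:,::-1])
c=load('top2')
for y in range(211,234,2): print(' '.join('%3d'%(1000*depth_pts(c,[[x,y]])[0,2]) for x in range(236,258,2)))
```

```text
t 5.58 pos [ 0.5105 -0.0415  0.1725] yaw 35.97 F [-0.1  0.3 -0.2] op 0.398
shift [ 1.9 32.4 -1.3] turn [-0.0035  0.0012 -0.0041]
 81  80  75  77  81  81  83  77  82  79  77
 78  81  78  80  82  84  78  79  78  79  81
 77  81  81  80  81  84  78  89  83  80  76
 80  79  82  82  87  95  88  94  89  81  82
 81  76  75  80  95  91  88  91  88  77  83
 80  78  77  96  89  91  94  91  79  80  79
 75  80  83  93  94  94  91  86  81  84  73
 78  78  94  99  96  98  92  86  80  79 553
 78  86  91  96  97  96  94  79  83  79 555
 83  80  83  81  88  93  85  85  81 554 555
 80  77  82  76  78  86  84  81  78 557 555
 80  75  80  80  83  83  78  78  80 558 559
```

View pics/cscene2.png

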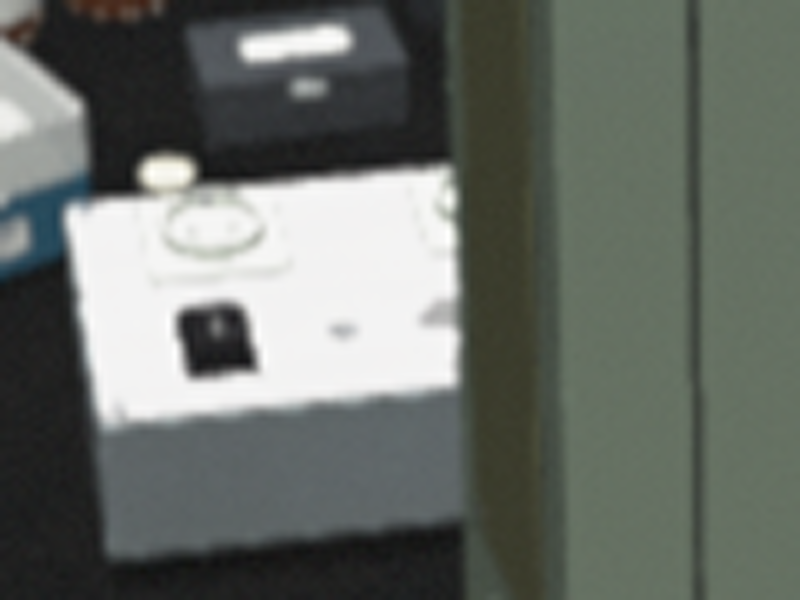

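View pics/ctop2.png

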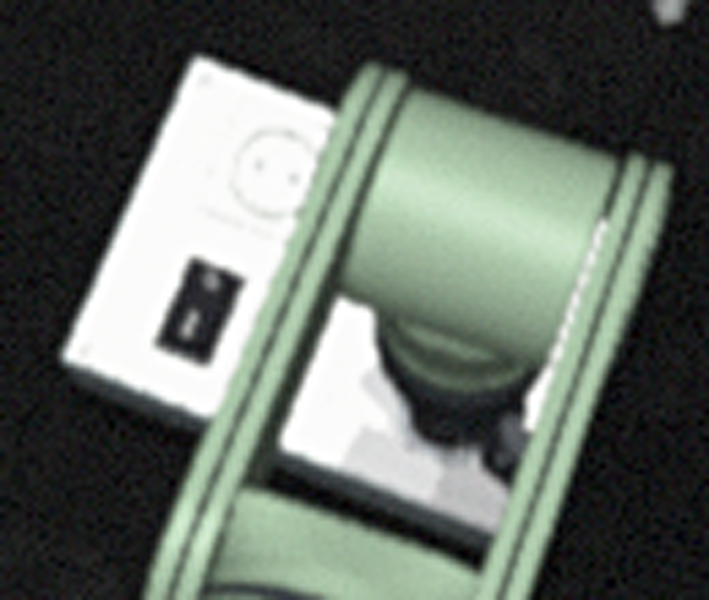

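Run:
```python
from h import *
ux=np.array([np.cos(np.radians(-16.64)),np.sin(np.radians(-16.64))]);uy=np.array([-ux[1],ux[0]])
for t in('top0','top2'):
    c=load(t); ys,xs=np.mgrid[205:240,230:262]; uv=np.c_[xs.ravel(),ys.ravel()]; P=depth_pts(c,uv)
    d=P[:,:2]-[.5492,.0876]; u=d@ux; v=d@uy
    k=(abs(u)<.018)&(abs(v)<.009)&(abs(P[:,2]-.09)<.015); f=np.polyfit(u[k],P[k,2],1); print(t,k.sum(),'angle',np.arctan(f[0]),'z0',f[1])
```

```text
top0 92 angle 0.18773633809238072 z0 0.0929332820625779
top2 86 angle -0.20878747700573635 z0 0.09325492301679643
```

drive_tool([
  [[2,15,-1.3,-0.003,0,-0.004,0.4],[2,30,-1.3,-0.003,0,-0.004,0.4],[2,40,-1.3,-0.003,0,-0.004,0.4],[2,48,-1.3,-0.003,0,-0.004,0.4],[2,48,-1.3,-0.003,0,-0.004,0.4]],
])

```text
time: 6.3
ee_pos: [0.513, -0.0419, 0.1248]
eef_rot: [-1.515, -0.491, 0.49]
wrist_force: [-2.0, 0.2, 0.5]
opening: 0.4
```

Run:
```python
from h import *
go([.5127,-.0414,.1125],35.9)
```

```text
t 6.3 pos [ 0.513  -0.0419  0.1248] yaw 35.87 F [-2.   0.2  0.5] op 0.4
shift [-0.  12.3  0.6] turn [ 0.0004 -0.0006  0.0003]
```

drive_tool([
  [[0,5,0.5,0,0,0,0.4],[0,9,0.5,0,0,0,0.4],[0,12,0.5,0,0,0,0.4],[0,12,0.5,0,0,0,0.3],[0,12,0.5,0,0,0,0.2],[0,12,0.5,0,0,0,0.2]],
], force=30)

```text
time: 7.05
ee_pos: [0.5136, -0.0416, 0.114]
eef_rot: [-1.516, -0.492, 0.488]
wrist_force: [-0.6, -0.1, -0.1]
opening: 0.201
```

drive_tool([
  [[0,0,0,0,0,0,0.15],[0,0,0,0,0,0,0.12],[0,0,0,0,0,0,0.08],[0,0,0,0,0,0,0.05],[0,0,0,0,0,0,0.05]],
])

```text
time: 7.68
ee_pos: [0.5142, -0.0413, 0.1142]
eef_rot: [-1.516, -0.493, 0.487]
wrist_force: [3.0, 4.2, 1.0]
opening: 0.118
```

Run:
```python
from h import *
go([.5127,-.0414,.1125],35.9)
st()
```

```text
t 7.67 pos [ 0.5142 -0.0413  0.1142] yaw 35.86 F [3.  4.2 1. ] op 0.118
shift [-1.3  1.7  0.8] turn [ 0.0024 -0.0007  0.0033]
time 7.675
q [-2.4860e-01  2.1040e-01  1.7993e+00  1.1000e-03  1.1279e+00 -8.7500e-01]
qd [-0.0023 -0.0004  0.0013 -0.0018  0.002  -0.0017]
tau [-2.02750e+00 -3.35054e+01 -2.31541e+01 -1.35460e+00  9.06600e-01
  9.60000e-03]
ee_pos [ 0.5142 -0.0413  0.1142]
eef_rot [-1.516  -0.4933  0.4871]
wrist_force [3.0252 4.2494 0.9699]
wrist_torque [ 0.751  -0.7681  0.0429]
opening 0.1184
```

drive_tool([
  [[0.9,0,0.7,0,0,0,0.05],[0.9,0,0.7,0,0,0,0.05],[0.9,1,0.7,0,0,0,0.05],[0.9,3,0.7,0,0,0,0.05],[0.9,5,0.7,0,0,0,0.05],[0.9,6.5,0.7,0,0,0,0.05],[0.9,6.5,0.7,0,0,0,0.05]],
], force=70)

```text
time: 8.55
ee_pos: [0.5143, -0.0411, 0.1084]
eef_rot: [-1.517, -0.493, 0.488]
wrist_force: [0.7, 0.9, 7.8]
opening: 0.104
```

Run:
```python
from h import *
go([.5127,-.0414,.1075],35.9)
```

```text
t 8.55 pos [ 0.5143 -0.0411  0.1084] yaw 35.87 F [0.7 0.9 7.8] op 0.104
shift [-1.5  0.9  0.7] turn [ 0.0033 -0.0005  0.0018]
```

drive_tool([
  [[0,0.8,0,0,0,0,0.05],[0,0.8,0,0,0,0,0.05],[0,0.8,0,0,0,0,0.05]],
])

```text
time: 8.93
ee_pos: [0.5143, -0.0411, 0.1078]
eef_rot: [-1.517, -0.493, 0.488]
wrist_force: [0.6, 1.1, 9.5]
opening: 0.11
```

Run:
```python
from h import *
go([.5127,-.0414,.1075],35.9)
go([.5127,-.0414,.1075],35.9)
```

```text
t 8.93 pos [ 0.5143 -0.0411  0.1078] yaw 35.87 F [0.6 1.1 9.5] op 0.11
shift [-1.5  0.3  0.7] turn [ 0.0034 -0.0005  0.0018]
t 8.93 pos [ 0.5143 -0.0411  0.1078] yaw 35.87 F [0.6 1.1 9.5] op 0.11
shift [-1.5  0.3  0.7] turn [ 0.0034 -0.0005  0.0018]
```

drive_tool([
  [[0,0,0,0,-0.08,0,0.05],[0,0,0,0,-0.16,0,0.05],[0,0,0,0,-0.16,0,0.05]],
])

```text
time: 9.3
ee_pos: [0.514, -0.0413, 0.1077]
eef_rot: [-1.485, -0.616, 0.614]
wrist_force: [1.1, -0.1, 8.7]
opening: 0.106
```

Run:
```python
from h import *
go([.5127,-.0414,.1075],110.9); print(manip.observe()['wrist_torque'])
```

```text
t 9.3 pos [ 0.514  -0.0413  0.1077] yaw 45.07 F [ 1.1 -0.1  8.7] op 0.106
shift [-1.   0.2  0.9] turn [ 0.0033 -1.149  -0.0016]
[ 0.01420726 -0.02058762  0.02579346]
```

drive_tool([
  [[0,0,0,0,-0.15,0,0.05],[0,0,0,0,-0.3,0,0.05],[0,0,0,0,-0.45,0,0.05],[0,0,0,0,-0.6,0,0.05],[0,0,0,0,-0.75,0,0.05],[0,0,0,0,-0.85,0,0.05],[0,0,0,0,-0.9,0,0.05],[0,0,0,0,-0.9,0,0.05]],
])

```text
time: 10.3
ee_pos: [0.5138, -0.0417, 0.1076]
eef_rot: [-1.156, -1.294, 1.295]
wrist_force: [-0.3, -1.1, 8.2]
opening: 0.107
```

Run:
```python
from h import *
go([.5127,-.0414,.1075],110.9); print(manip.observe()['wrist_torque'])
```

```text
t 10.3 pos [ 0.5138 -0.0417  0.1076] yaw 96.63 F [-0.3 -1.1  8.2] op 0.107
shift [0.4 0.1 1.1] turn [ 0.0015 -0.2491 -0.0033]
[-0.25074785  0.0114724   0.01402124]
```

drive_tool([
  [[0,0,0,0,-0.1,0,0.05],[0,0,0,0,-0.18,0,0.05],[0,0,0,0,-0.23,0,0.05],[0,0,0,0,-0.26,0,0.05],[0,0,0,0,-0.26,0,0.05]],
])

```text
time: 10.92
ee_pos: [0.5139, -0.0417, 0.1076]
eef_rot: [-1.011, -1.48, 1.482]
wrist_force: [-1.3, -1.3, 9.3]
opening: 0.109
```

Run:
```python
from h import *
go([.5127,-.0414,.1075],110.9); print(manip.observe()['wrist_torque'])
```

```text
t 10.93 pos [ 0.5139 -0.0417  0.1076] yaw 111.52 F [-1.3 -1.3  9.3] op 0.109
shift [0.7 0.1 1. ] turn [ 0.0012  0.0108 -0.0036]
[-0.280189    0.00052585 -0.02644216]
```

Turned 75.6° with no resisting torque. I'll let it up gently now.

drive_tool([
  [[0,-2,0,0,0,0,0.05],[0,-4,0,0,0,0,0.05],[0,-6,0,0,0,0,0.05],[0,-8,0,0,0,0,0.05],[0,-10,0,0,0,0,0.05],[0,-10,0,0,0,0,0.05]],
])

```text
time: 11.68
ee_pos: [0.5138, -0.0415, 0.1168]
eef_rot: [-1.011, -1.48, 1.482]
wrist_force: [1.0, -3.9, 4.7]
opening: 0.106
```

drive_tool([
  [[0,-4,0,0,0,0,0.05],[0,-8,0,0,0,0,0.05],[0,-14,0,0,0,0,0.05],[0,-22,0,0,0,0,0.05],[0,-32,0,0,0,0,0.05],[0,-44,0,0,0,0,0.05],[0,-60,0,0,0,0,0.05],[0,-70,0,0,0,0,0.05]],
])

```text
time: 12.68
ee_pos: [0.5141, -0.0404, 0.1882]
eef_rot: [-1.012, -1.482, 1.48]
wrist_force: [-0.2, -0.0, -0.1]
opening: 0.103
```

Run:
```python
from h import *
go([.487,.369,.187],110.9)
for n in('scene','top'): snap(n,n+'3')
```

```text
t 12.68 pos [ 0.5141 -0.0404  0.1882] yaw 111.51 F [-0.2 -0.  -0.1] op 0.103
shift [ 390.8    0.7 -124.9] turn [ 0.0034  0.0107 -0.0022]
```

View pics/top3.png

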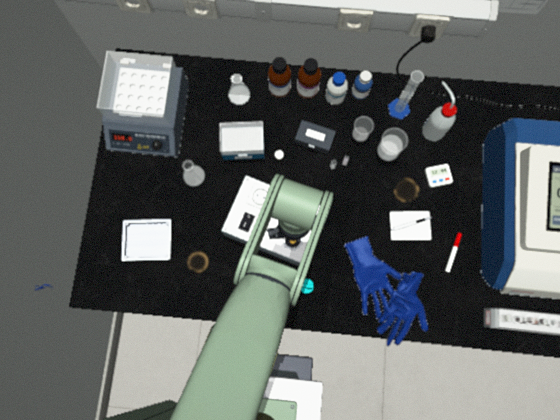

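View pics/scene3.png

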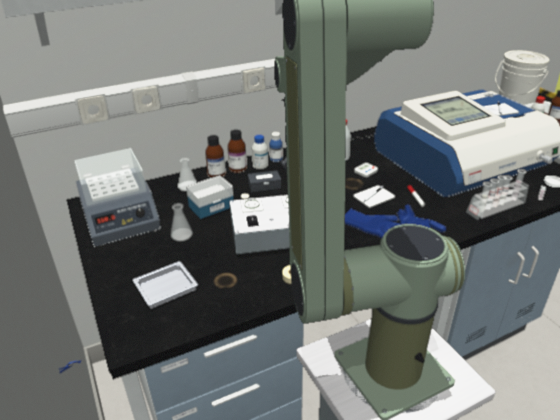

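drive_tool([
  [[30,0,-9,0,0,0,0.05],[75,0,-24,0,0,0,0.05],[130,0,-41,0,0,0,0.05],[185,0,-59,0,0,0,0.05],[240,0,-77,0,0,0,0.05],[295,0,-94,0,0,0,0.05],[345,0,-110,0,0,0,0.05],[375,0,-120,0,0,0,0.05]],
])

```text
time: 13.78
ee_pos: [0.4867, 0.3549, 0.1857]
eef_rot: [-1.008, -1.482, 1.482]
wrist_force: [0.8, -0.1, -0.1]
opening: 0.105
```

drive_tool([
  [[11,0,-4,0,0,0,0.05],[15,0,-5,0,0,0,0.05],[15,0,-5,0,0,0,0.05]],
])

```text
time: 14.15
ee_pos: [0.4871, 0.3672, 0.186]
eef_rot: [-1.011, -1.48, 1.48]
wrist_force: [0.2, -0.8, 0.0]
opening: 0.107
```

Run:
```python
from h import *
go([.487,.369,.06],110.9)
for n in('scene','top'): snap(n,n+'4')
b=load('scene4')['img'][190:310,110:270]
cv2.imwrite('pics/cscene4.png',cv2.resize(b,(800,600),interpolation=cv2.INTER_CUBIC)[:,:,::-1])
c=load('scene4'); print(proj(c,[[.487,.369,.002],[.487,.369,.018]]))
```

```text
t 14.15 pos [0.4871 0.3672 0.186 ] yaw 111.44 F [ 0.2 -0.8  0. ] op 0.107
shift [  2.  126.   -0.4] turn [ 0.0012  0.0094 -0.0019]
[[165.62599726 286.84155898]
 [164.76258513 282.28434797]]
```

View pics/cscene4.png

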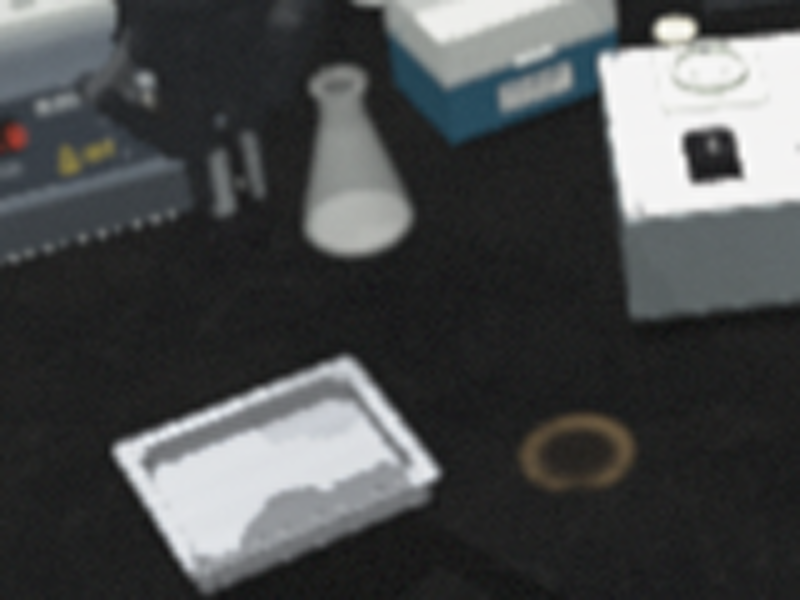

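View pics/top4.png

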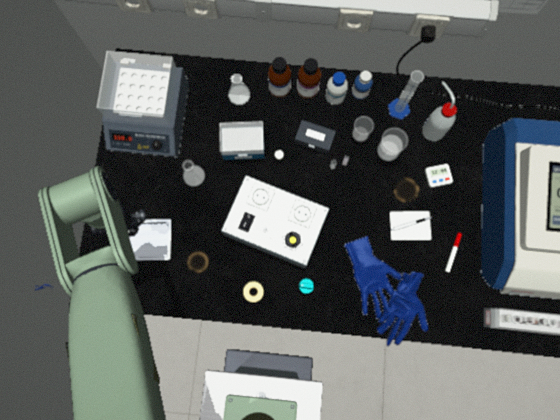

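drive_tool([
  [[2,30,0,0,0,0,0.05],[2,65,0,0,0,0,0.05],[2,95,0,0,0,0,0.05],[2,115,0,0,0,0,0.05],[2,128,0,0,0,0,0.05],[2,134,0,0,0,0,0.05],[2,136,0,0,0,0,0.05],[2,136,0,0,0,0,0.05]],
])

```text
time: 15.25
ee_pos: [0.4871, 0.3704, 0.051]
eef_rot: [-1.011, -1.483, 1.479]
wrist_force: [0.6, 0.2, -0.6]
opening: 0.106
```

Run:
```python
from h import *
go([.487,.369,.042],110.9)
c=snap('scene','scene5')
b=c['img'][220:320,110:243]
cv2.imwrite('pics/cscene5.png',cv2.resize(b,(798,600),interpolation=cv2.INTER_CUBIC)[:,:,::-1])
```

```text
t 15.25 pos [0.4871 0.3704 0.051 ] yaw 111.5 F [ 0.6  0.2 -0.6] op 0.106
shift [-1.2  9.   0.7] turn [ 0.0035  0.0105 -0.0011]
```

View pics/cscene5.png

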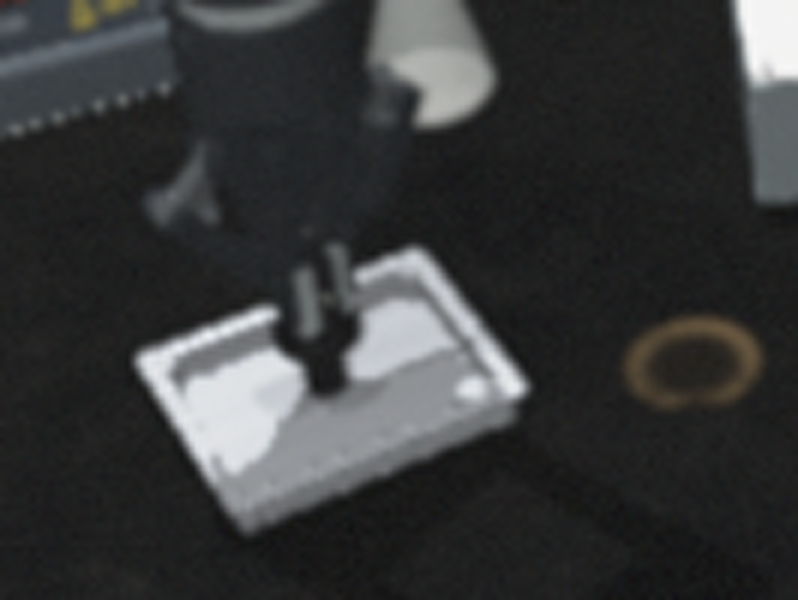

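The carrier is held upright over the middle of the tray, with its foot at crop (327,390). I'll lower it until it touches.

drive_tool([
  [[-1,2,0,0.003,0,0,0.05],[-1,4,0,0.003,0,0,0.05],[-1,5.5,0,0.003,0,0,0.05],[-1,7,0,0.003,0,0,0.05],[-1,7,0,0.003,0,0,0.05]],
])

```text
time: 15.92
ee_pos: [0.4867, 0.369, 0.0429]
eef_rot: [-1.008, -1.478, 1.482]
wrist_force: [0.0, 0.8, -1.4]
opening: 0.108
```

drive_tool([
  [[0,0.5,0,0,0,0,0.05],[0,1,0,0,0,0,0.05],[0,1,0,0,0,0,0.05]],
])

```text
time: 16.3
ee_pos: [0.487, 0.3691, 0.0424]
eef_rot: [-1.008, -1.479, 1.481]
wrist_force: [-0.2, -0.7, 1.3]
opening: 0.105
```

drive_tool([
  [[0,0.5,0,0,0,0,0.05],[0,0.7,0,0,0,0,0.05],[0,0.7,0,0,0,0,0.05]],
])

```text
time: 16.68
ee_pos: [0.4871, 0.3692, 0.0424]
eef_rot: [-1.008, -1.479, 1.481]
wrist_force: [-1.5, -0.8, 5.9]
opening: 0.113
```

drive_tool([
  [[0,-0.6,0,0,0,0,0.05],[0,-0.6,0,0,0,0,0.13],[0,-0.6,0,0,0,0,0.16],[0,-0.6,0,0,0,0,0.2],[0,-0.6,0,0,0,0,0.27],[0,-0.6,0,0,0,0,0.35],[0,-0.6,0,0,0,0,0.35]],
], force=20)

```text
time: 17.55
ee_pos: [0.4869, 0.3691, 0.0421]
eef_rot: [-1.008, -1.479, 1.482]
wrist_force: [0.4, -0.0, -0.5]
opening: 0.349
```

drive_tool([
  [[0,-5,0,0,0,0,0.35],[0,-15,0,0,0,0,0.35],[0,-35,0,0,0,0,0.35],[0,-70,0,0,0,0,0.35],[0,-120,0,0,0,0,0.35],[0,-170,0,0,0,0,0.35],[0,-200,0,0,0,0,0.35],[0,-200,0,0,0,0,0.35]],
])

```text
time: 18.55
ee_pos: [0.4892, 0.3707, 0.248]
eef_rot: [-1.013, -1.488, 1.475]
wrist_force: [-0.3, 0.1, -1.0]
opening: 0.352
```

Run:
```python
from h import *
go([.45,.1,.25],110.9)
for n in('scene','top'): snap(n,n+'6')
```

```text
t 18.55 pos [0.4892 0.3707 0.248 ] yaw 111.51 F [-0.3  0.1 -1. ] op 0.352
shift [-237.5   -3.2  135.7] turn [0.009  0.0106 0.0001]
```

View pics/scene6.png

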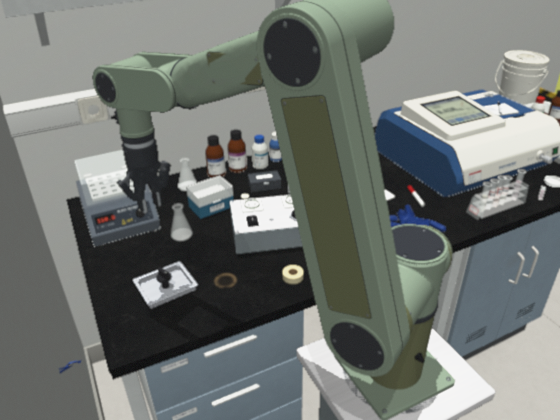

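View pics/top6.png

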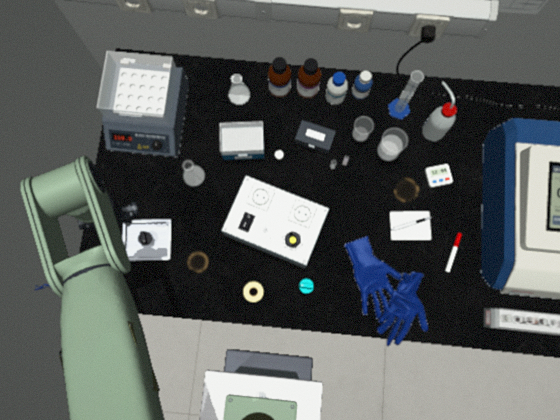

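The carrier stands upright in the tray at top (147,239) and scene (165,278). The flask, tape and pen are at their earlier pixels. I'll let the arm settle and run one last numeric check.

drive_tool([
  [[0,0,0,0,0,0,0.35],[0,0,0,0,0,0,0.35],[0,0,0,0,0,0,0.35]],
])

```text
time: 19.02
ee_pos: [0.4866, 0.3692, 0.241]
eef_rot: [-1.007, -1.477, 1.483]
wrist_force: [-0.0, -0.4, -0.1]
opening: 0.35
```

Run:
```python
from h import *
c=snap('top','top7'); a=load('top0')
ux=np.array([np.cos(np.radians(-16.64)),np.sin(np.radians(-16.64))]);uy=np.array([-ux[1],ux[0]])
ys,xs=np.mgrid[205:240,230:262]; uv=np.c_[xs.ravel(),ys.ravel()]; P=depth_pts(c,uv)
d=P[:,:2]-[.5492,.0876]; u=d@ux; v=d@uy
k=(abs(u)<.018)&(abs(v)<.009)&(abs(P[:,2]-.09)<.015); print('rocker slope',np.polyfit(u[k],P[k,2],1))
ys,xs=np.mgrid[228:252,136:160]; P=depth_pts(c,np.c_[xs.ravel(),ys.ravel()]); z=P[(P[:,2]>.03)&(P[:,2]<.1)]; print('carrier',len(z),z.mean(0),np.percentile(z[:,2],[25,50,90]))
df=np.abs(c['img'].astype(int)-a['img']).mean(2)
for n,(x,y) in dict(flask=(193,173),tape=(253,291),pen=(410,225),turq=(306,286)).items(): print(n,df[y-16:y+17,x-22:x+23].mean().round(2),df[y-16:y+17,x-22:x+23].max().round(1))
print('carrier px diff bg',df[60:100,260:300].mean())
st()
manip.hand_in()
```

```text
rocker slope [-0.25149175  0.09331193]
carrier 182 [0.48522844 0.36802001 0.04347985] [0.03641465 0.0391675  0.0584348 ]
flask 6.24 25.7
tape 8.7 27.3
pen 4.75 18.3
turq 6.62 25.7
carrier px diff bg 5.827291666666667
time 19.075
q [ 5.0800e-01  2.7660e-01  1.4347e+00 -1.2000e-03  1.4330e+00 -1.4378e+00]
qd [-0.0013 -0.0039 -0.0056 -0.      0.0016  0.0005]
tau [ 2.20000e-03 -4.16295e+01 -2.94935e+01 -5.30000e-03  1.57000e-02
 -0.00000e+00]
ee_pos [0.4868 0.3693 0.2413]
eef_rot [-1.0076 -1.4773  1.4825]
wrist_force [0.4013 0.5976 0.2087]
wrist_torque [0.0123 0.0152 0.0385]
opening 0.3504
the job is handed in; nothing more can be done
```

The supply box is safe and the job was handed in at about 19 s: switch off first, then the fuse carrier out and standing in the steel tray.

**What I did**
- I pressed the rocker until it met its end stop; the force at the wrist rose to about 21 N there.
- I gripped the carrier's bar, pushed it down 6.4 mm (about 9.5 N) and turned it 75.6° anticlockwise with no resisting torque. It came free and I lifted it straight out.
- I set the carrier down in the middle of the tray, let go only after it touched (about 6 N), and raised the arm clear.

**Last checks**
- **Switch:** the paddle slopes the opposite way from the start, at -0.25 rad, so it is fully off.
- **Carrier:** it stands upright in the tray at about (0.485, 0.368), with its top at about 58 mm, as it should be. The holder shows its bare contact.
- **Bystanders:** the flask, tape, pen and turquoise look-alike show no change beyond picture noise.
- **Arm:** it touches nothing.

**Disagreements:** my tray outline came out about 10 mm larger than the stated size each way, but its centre agreed in both views. The bar angle read straight from the picture was about 3° off the one worked out from the box. I used the box's value, and the grip and turn went cleanly. No check failed.

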